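# Lock the label printer's service cover with the slot key

## Robot

A 6-joint arm with a two-finger parallel gripper is mounted at the origin on the work surface; the furniture and walls round the work are solid. World frame = base frame: x ahead of the robot, y to its left, z up, the work surface at z = 0. Lengths are in mm, angles in rad, forces in N, time in s.
With the tool pointing down it reaches from about 400 to 925 mm from the base axis. Payload 12.5 kg.
Tool frame: the origin (TCP) lies between the finger pads, 19 mm behind the fingertips; this is the grasp point; z points along the fingers, y is the line along which they close (so a half turn about z gives the same grasp; the last joint's range is limited). The gripper opens to 95 mm and grips with 3 to 60 N. Pads are 20 mm wide; open, the fingers measure 119 mm over their backs; the gripper's body (75 mm by 180 mm) begins 59 mm behind the grasp point.
Start: joints at [1.233, 0.491, 1.559, -0, 1.092, -0.106], TCP at [143.562, 608.305, 233.461] pointing down, gripper open.
Joint ranges: [-3.1, 3.1], [-0.84, 2.19], [0.05, 2.79], [-1.13, 4.28], [0.06, 2.93], [-2.69, 2.69]. Speed limits (rad/s): [2.22, 2.22, 2.79, 3.14, 3.14, 3.14].

## Interface

Orientations are given as [roll, pitch, yaw] about the fixed x, y, z axes, in that order (R = Rz(yaw) Ry(pitch) Rx(roll)).
In Python, from cell import * gives the robot as it stands.
- The arm moves only by the tool jog_arm, never from a script. Its argument "targets" is a list of rows, each an object with "turn": the turn, a rotation vector about the world's x, y, z in degrees, a list of three; "slide": the shift along the world's x, y, z in mm, a list of three; "claw": the opening in per cent of the stroke, from 0 (shut) to 100 (fully open). In form: [{"turn": [wx, wy, wz], "slide": [x, y, z], "claw": claw}, ...]. A call has 1 to 5 rows; each row shifts and turns the commanded pose from where the row before left it; what a row does not reach is not made up. A row lasts 1/8 s, in which the tool goes at most 62.5 mm and 10.7 degrees, less where a joint would pass 70% of its speed; a pose out of reach is approached as far as the arm can. A call with a gripper value outside its range is refused whole. The fingers move at their own pace and stop on an object; the grip force is fixed at half the most. Time passes only in rows, so rows that do not move let the fingers close. It gives the time, the measured TCP pose, the force, the opening and the grip force at its end, in the units of the state.
- state(): the state, without advancing time (a new reading comes with each control period).
- read_camera(name): name is "side" or "top" or "wrist"; returns a dict with "frame" (480x640x3 uint8, blue, green, red), "mtx" (3x3 intrinsics, pixels), "R" (3x3) and "t" (3): a world point X has camera coordinates R X + t. Camera axes: x right, y down, z forward; pixel columns grow to the right and rows downward; lengths in mm; the calibration is good to about 2 mm. The wrist camera is an equidistant fisheye: a pixel r from the principal point sees the ray r / f radians off the axis. A picture is of the moment at which its call begins. There is no depth.
- job_done(): hands the job in; it is judged then, once.
Trained networks look in the newest picture that a camera, given by its name, has taken for a name from the list of things; names that differ only in an ending like _2 or _b are one class to them, and where a whole thing is asked for, a point or a joint stands for the part that bears it (a point fixed in the world has none). Each returns a list of dicts, best first, with "conf" (0 to 1); they miss things now and then, are a little off and sometimes report something else, mostly with a low value. They report only what shows in the picture. A call takes as long as a camera call. They do not tell look-alikes from the thing itself.
- look_for(query, camera): "xy" ([column, row] in pixels, amid what is visible of it).
The state is a dict: "t": time; "joints": joint angles; "qvel": joint speeds; "tau": joint torques, N m; "eef_pos": TCP position; "tcp_rot": TCP orientation; "ft_force": force on the tool from outside, world axes, zero at the start; "moment": the same for the moment, N m; "opening": opening from 0.0 (shut) to 1.0 (fully open); "grip_force": force on a finger pad.
Only numpy, scipy, OpenCV 4.12 (cv2) and the standard library are available. Lean on these libraries where they do the work, as an engineer would, in place of code of your own. Each camera call takes 0.05 s, during which the arm holds its last target. There are 200 camera calls.

## Task

Lock the label printer's cover: take the orange service key from its stand, put its blade in the slot of the brass cam lock, press the cam gently down against its spring and turn it clockwise with the key until it meets its stop, then let it spring back up so that it stays locked. Put the key back upright in its stand, fully down, and let go. Do not force the lock, do not touch the cam with the fingers, and leave the things around as they are.

Things in the scene. Friction and masses are not known exactly. Their poses are not given: they have to be found in the camera images.
- printer: desktop label printer, grey below, black above, 150 (x) x 190 (y) x 80 mm high, fixed. Origin: centre of its underside; -x is its front (label exit), +y its left side, z up. On its flat top, 20 mm towards the front from the middle (x = -20, y = 0), stands the lock: a dark round steel collar, 56 mm in diameter, rim 106 mm above the bench, bore 36 mm, with the brass cam head inside.
- lock (a point): point fixed to the printer: on the lock's vertical axis, 105 mm above the bench, where the middle of the cam head's top is when the cam is fully up. Axes as the printer's. A red dot on the collar towards printer -x marks unlocked.
- cam_slot (a point): middle of the top face of the brass cam head (34 mm in diameter, 1 mm below the collar's rim when up); it moves with the cam. x axis along the straight slot, z up; two white dots flank the slot's -x end. The slot is 5 mm wide, 6 mm deep, runs right across the head and has sloped lips (about 7.5 mm wide at the top). Unlocked, its x lies within 3 degrees of the printer's x.
- slot_floor (a point): middle of the slot's flat floor, 6 mm under cam_slot; moves with the cam. The cam is sprung: 2.5 N starts it down, then 1 N per mm more; 8 mm of travel to a rigid end. A hidden lug blocks turning beyond 10 to 43 degrees unless the cam is held over 4 mm down (6.5 N): hold it at 5 to 6.5 mm (7.5 to 9 N). Over 25 N of contact on the lock, all touching points added up, counts as forcing.
- lock_mark (a point): green dot on the collar's rim towards printer +y: about locked. Held down, the cam turns clockwise from above (0.03 N m friction) to a stop between 72 and 106 degrees, different each time. Only in the last 4 degrees or so before it can the cam rise when relieved, then locked. The blade has 5 degrees of play each way: feel for the stop (stiff rubber, 0.07 N m a degree; 0.1 is enough).
- key: service key, 90 mm tall, 0.11 kg, upright in its stand at the start. Origin: middle of the blade's lower edge; z up, x along the blade's width. Steel blade 26 mm wide (x), 3 mm thick (y), 14 mm high, the lowest 2 mm thinned to 24 x 1.8 mm; round shank 8 mm thick; orange grip block 50 (x) x 20 (y) x 40 mm, from z = 50 to 90 mm. Turned half round about z it is the same.
- key_grip (a point): point on the key's axis inside the grip block, 74 mm above the blade's lower edge; a good TCP place for a grasp from above, fingers closing along the key's y across the 20 mm.
- stand: aluminium key stand on a dark 80 (x) x 60 (y) mm foot plate, fixed, 60 mm high. Origin: centre of its underside. A rectangular well, 36 mm (x) by 16 mm (y), open at the top, 56 mm deep, with 8 mm walls: the key's blade and shank hang in it and the grip block's underside rests on the rim, so the key's origin is then 10 mm above the bench and the key's x lies along the stand's x, either way round.
- stand_mouth (a point): centre of the stand's well at its rim, 60 mm above the bench; axes as the stand's.
- small_box_1: bystander: small taped brown carton, 103 x 77 x 57 mm, loose; origin: centre of its underside
- battery_pack: bystander: black scanner battery, 76 x 38 x 22 mm, loose; origin: centre of its underside
- tape_measure: bystander: yellow pocket tape measure standing upright, 42 x 76 x 67 mm high, loose; origin: centre of its underside
Things that resemble listed ones, but are neither listed nor needed, are in the scene too. What is meant by the key is not green, and is the larger of those in its own colour.

How it is judged (in metres and radians):
On the way, in this order (a step that is already met when the one before it is completed fails the run):
1. the key's blade is in the slot and the cam is held at least 4 mm down by the key, still unlocked (z of cam_slot in the frame of lock below -0.004 m and contact force between key and printer above 2 N and horizontal distance between key and cam_slot below 0.008 m and z of key in the frame of cam_slot below -0.004 m and angle between the x axis of cam_slot and the x axis of printer, either way round below 0.3 rad), for 0.1 s.
2. the cam is turned to within 23 degrees of a quarter turn, with the blade in its slot (angle between the x axis of cam_slot and the y axis of printer, either way round below 0.4 rad and horizontal distance between key and cam_slot below 0.008 m and z of key in the frame of cam_slot below -0.003 m), for 0.1 s.
At the end, for the whole second after the job is handed in: The cam is locked: fully up again (within 1.5 mm), its slot within 23 degrees of the printer's y axis. The key hangs in its stand, upright within 7 degrees, at rest, its grip on the rim (origin at most 14 mm above the bench, within 12 mm of the well's axis) (angle between the x axis of cam_slot and the y axis of printer, either way round below 0.4 rad and z of cam_slot in the frame of lock above -0.0015 m and horizontal distance between key and stand_mouth below 0.012 m and height (world z) of key below 0.014 m and angle between key's own z axis and vertical below 0.12 rad and linear speed of key below 0.02 m/s); the robot touches nothing.
It fails at once if the lock was forced: more than 25 N between key and printer (contact force between key and printer above 25 N).
It fails at once if the fingers or the arm pushed on the printer or its lock (contact force between any of the fingers, the arm and printer above 1 N).
It fails at once if a bystander was moved more than 20 mm (distance of any of tape_measure, small_box_1, battery_pack from where it was at the start of the episode above 0.02 m).
It also fails if it takes over 72 s, if anything falls off the work surface, if the arm or the gripper's body presses on something with over 40 N, if the wrist force passes 120 N, or if a joint passes its speed limit or range.

## Working session

There is one attempt and no reset: what is moved stays moved. The work goes in short steps, Python scripts to look and compute and a tool call to move; the robot and the scene stay as the last step left them, time stands still between calls to the robot, and variables do not carry over. Pictures are saved under pics/ and viewed, at most 10 in all, crops included, and the job is handed in when it is done.

Besides the shell and the picture viewer there is one more tool, called after "Request:" in YAML: its name, and indented under it one key for each argument. jog_arm: Moves the arm, as the interface text tells. Its arguments: {"type":"object","properties":{"targets":{"type":"array","items":{"type":"object","properties":{"turn":{"type":"array","items":{"type":"number"}},"slide":{"type":"array","items":{"type":"number"}},"claw":{"type":"number"}}}}},"required":["targets"]}

```bash
mkdir -p pics; cat > h.py <<'E'
from cell import *
import numpy as np, cv2
def ray(c,px):
    K,R,t=np.array(c["mtx"]),np.array(c["R"]),np.array(c["t"]).ravel()
    return K,R,t
def onplane(c,px,z):
    K,R,t=ray(c,px)
    d=R.T@np.linalg.inv(K)@np.array([px[0],px[1],1.]); o=-R.T@t
    return o+d*(z-o[2])/d[2]
def proj(c,X):
    K,R,t=ray(c,0); p=K@(R@np.array(X,float)+t); return p[:2]/p[2]
E
python3 - <<'E'
from h import *
s=state(); print(s)
for n in ["top","side"]:
    c=read_camera(n); cv2.imwrite(f"pics/{n}0.png",c["frame"]); print(n,np.array(c["mtx"]).tolist(),(-np.array(c["R"]).T@np.array(c["t"]).ravel()).round(0))
    for q in ["key","stand","printer","cam_slot","lock_mark","key_grip","stand_mouth","small_box_1","battery_pack","tape_measure"]:
        print(q,[(np.round(d["xy"]).tolist(),round(d["conf"],2)) for d in look_for(q,n)][:4])
E
```

```text
{'t': 0.0, 'joints': array([ 1.23335545e+00,  4.91589414e-01,  1.55949201e+00,  1.69044449e-07,
        1.09170053e+00, -1.05595217e-01]), 'qvel': array([-0.00071517, -0.00077605, -0.00040109, -0.00020685,  0.00110678,
       -0.00042601]), 'tau': array([ 1.89637984e-03, -6.12669969e+01, -2.58182931e+01,  6.93268608e-02,
        4.83050756e-02, -1.10080869e-04]), 'eef_pos': array([143.50304307, 608.05319805, 232.82853642]), 'tcp_rot': array([-3.14040999e+00, -1.25500657e-04,  2.90974684e+00]), 'ft_force': array([-0.35320158,  0.27626931, -0.33876278]), 'moment': array([ 0.02570569,  0.03802962, -0.02663234]), 'grip_force': 0.0, 'opening': 0.9939479459828252}
top [[450.90377940182384, 0.0, 325.10510323767585], [0.0, 450.90377940182384, 234.61317755697578], [0.0, 0.0, 1.0]] [ 442. -159. 1174.]
key [([228.0, 266.0], 0.66), ([243.0, 206.0], 0.62), ([182.0, 288.0], 0.59)]
stand []
printer [([339.0, 232.0], 0.57)]
cam_slot [([340.0, 234.0], 0.66), ([333.0, 231.0], 0.5)]
lock_mark [([334.0, 233.0], 0.91)]
key_grip [([228.0, 264.0], 0.76), ([184.0, 291.0], 0.73), ([241.0, 205.0], 0.69)]
stan
[... 159 characters left out ...]
0], 0.71)]
side [[455.0464332291757, 0.0, 320.2990592080366], [0.0, 455.0464332291757, 234.91221827071888], [0.0, 0.0, 1.0]] [390. 372. 910.]
key [([328.0, 332.0], 0.8), ([256.0, 316.0], 0.65), ([376.0, 403.0], 0.55)]
stand [([325.0, 345.0], 0.8), ([330.0, 140.0], 0.31)]
printer [([324.0, 225.0], 0.58), ([336.0, 208.0], 0.15)]
cam_slot [([325.0, 226.0], 0.57), ([333.0, 209.0], 0.52)]
lock_mark [([327.0, 225.0], 0.85), ([325.0, 344.0], 0.6)]
key_grip [([328.0, 337.0], 0.89), ([372.0, 406.0], 0.84), ([259.0, 317.0], 0.63)]
stand_mouth [([327.0, 346.0], 0.57)]
small_box_1 [([329.0, 141.0], 0.81)]
battery_pack [([385.0, 158.0], 0.74)]
tape_measure [([249.0, 282.0], 0.95), ([331.0, 143.0], 0.22)]
```

```bash
python3 - <<'E'
import cv2,numpy as np
a=cv2.imread("pics/top0.png")[150:340,140:500]; b=cv2.imread("pics/side0.png")[80:480,160:480]
a=cv2.resize(a,None,fx=800/360,fy=800/360); cv2.imwrite("pics/a.png",a)
cv2.imwrite("pics/b.png",cv2.resize(b,None,fx=1.5,fy=1.5))
E
```

```text
(no output)
```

View pics/a.png

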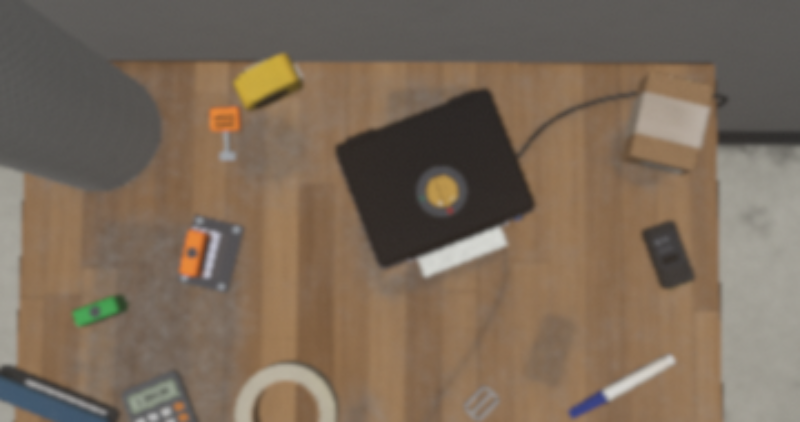

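View pics/b.png

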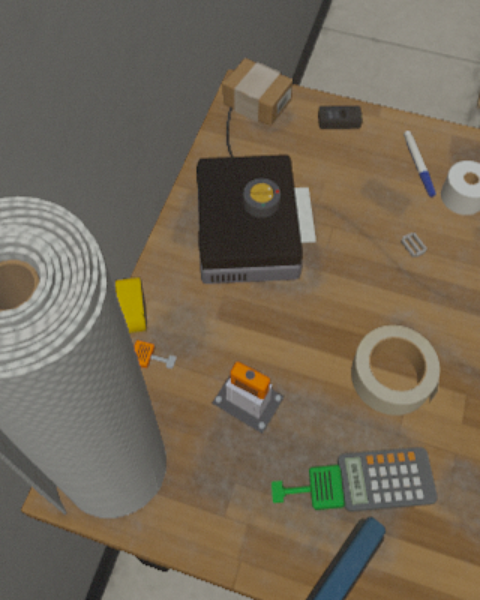

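The top view shows the orange key in its stand at about (227,263). The look-alikes are a smaller orange key lying flat at (243,206) and a green one lying flat at (184,291). The side view agrees: in the stand at (327,331), small orange at (257,316), green at (376,403). I choose the one standing in the stand, and now triangulate it and the lock.

```bash
python3 - <<'E'
from h import *
T=read_camera("top");S=read_camera("side")
P=lambda c:np.array(c["mtx"])@np.c_[np.array(c["R"]),np.array(c["t"]).ravel()]
def tri(a,b):
    X=cv2.triangulatePoints(P(T),P(S),np.array(a,float),np.array(b,float)).ravel(); return (X[:3]/X[3]).round(1)
print("lock",tri((338.5,236),(334.7,209.3)),onplane(T,(338.5,236),105).round(1),onplane(S,(334.7,209.3),105).round(1))
print("key",tri((226,263.4),(326.7,330.7)),onplane(T,(226,263.4),100).round(1),onplane(S,(326.7,330.7),100).round(1))
for n,p,z in [("tape",(260,190),67),("smallkey",(243,206),10),("box",(436,206),57)]: print(n,onplane(T,p,z).round(0))
k=140/1
f=lambda x,y:(140+x*.45,150+y*.45)
for n,c in [("printer top",[(338,150),(490,90),(533,208),(384,266)])]: print(n,[onplane(T,f(*q),80).round(0).tolist() for q in c])
print("foot",[onplane(T,f(*q),4).round(0).tolist() for q in [(197,217),(242,230),(226,292),(180,280)]])
W=read_camera("wrist"); print(np.array(W["mtx"]).round(1).tolist(),np.array(W["R"]).round(3).tolist(),(-np.array(W["R"]).T@np.array(W["t"]).ravel()).round(1))
E
```

```text
lock [ 535.9 -190.5  101.7] [ 536.2 -190.4  105. ] [ 534.8 -188.2  105. ]
key [469.2  77.2  97.4] [469.8  76.7 100. ] [468.2  78.1 100. ]
tape [653.   4.  67.]
smallkey [622.  56.  10.]
box [ 617. -435.   57.]
printer top [[583.0, -78.0, 80.0], [651.0, -245.0, 80.0], [520.0, -292.0, 80.0], [456.0, -129.0, 80.0]]
foot [[513.0, 92.0, 4.0], [498.0, 39.0, 4.0], [426.0, 56.0, 4.0], [440.0, 110.0, 4.0]]
[[371.6, 0.0, 314.9], [0.0, 371.6, 237.9], [0.0, 0.0, 1.0]] [[0.23, 0.973, -0.0], [0.946, -0.224, 0.235], [0.228, -0.054, -0.972]] [ 80.  623.7 384.8]
```

```bash
python3 - <<'E'
from h import *
T=read_camera("top");S=read_camera("side")
f=lambda x,y:(140+x*.45,150+y*.45); g=lambda x,y:(160+x/1.5,80+y/1.5)
print("side base",[onplane(S,g(*q),0).round(0)[:2].tolist() for q in [(50,490),(110,518),(165,480)]])
print("top base",[onplane(T,f(*q),0).round(0)[:2].tolist() for q in [(160,130),(145,170),(100,190),(20,170)]])
for h in (200,300,400): print(h,[onplane(S,g(*q),h).round(0)[:2].tolist() for q in [(15,285),(100,240),(40,200)]])
E
```

```text
side base [[673.0, 266.0], [588.0, 272.0], [539.0, 209.0]]
top base [[616.0, 139.0], [568.0, 155.0], [545.0, 208.0], [568.0, 303.0]]
200 [[754.0, 94.0], [685.0, 6.0], [782.0, -25.0]]
300 [[703.0, 133.0], [644.0, 58.0], [727.0, 31.0]]
400 [[651.0, 172.0], [602.0, 109.0], [672.0, 87.0]]
```

Request:
jog_arm:
  targets:
    - {"turn":[0,0,0],"slide":[26,-45,0],"claw":100}
    - {"turn":[0,0,0],"slide":[26,-45,0],"claw":100}
    - {"turn":[0,0,0],"slide":[26,-45,0],"claw":100}
    - {"turn":[0,0,0],"slide":[26,-45,0],"claw":100}
    - {"turn":[0,0,0],"slide":[26,-45,0],"claw":100}

```text
t: 1.98
eef_pos: [274.2, 381.9, 233.6]
tcp_rot: [3.141, 0.0, 2.91]
ft_force: [0.3, 1.5, 0.3]
opening: 0.999
grip_force: 0.0
```

Request:
jog_arm:
  targets:
    - {"turn":[0,0,0],"slide":[26,-45,0],"claw":100}
    - {"turn":[0,0,0],"slide":[26,-45,0],"claw":100}
    - {"turn":[0,0,0],"slide":[26,-45,0],"claw":100}
    - {"turn":[0,0,0],"slide":[26,-45,0],"claw":100}
    - {"turn":[0,0,0],"slide":[26,-45,0],"claw":100}

```text
t: 2.6
eef_pos: [404.3, 156.7, 233.7]
tcp_rot: [3.141, 0.001, 2.91]
ft_force: [1.1, 1.1, -0.1]
opening: 1.001
grip_force: 0.0
```

```bash
python3 - <<'E'
from h import *
s=state(); print(s["t"],s["eef_pos"],s["tcp_rot"],s["joints"])
c=read_camera("wrist"); cv2.imwrite("pics/w1.png",c["frame"])
for q in ["key_grip","stand_mouth","stand","cam_slot"]: print(q,[(np.round(d["xy"]).tolist(),round(d["conf"],2)) for d in look_for(q,"wrist")][:3])
E
```

```text
2.6 [404.28334417 156.74685906 233.7330057 ] [3.14115697e+00 7.12777804e-04 2.90985450e+00] [ 2.17250068e-01  2.18175156e-01  2.00178330e+00  1.04404890e-04
  9.20802958e-01 -1.12187141e+00]
key_grip [([245.0, 301.0], 0.84)]
stand_mouth [([265.0, 273.0], 0.78), ([245.0, 298.0], 0.58)]
stand [([261.0, 272.0], 0.56)]
cam_slot []
```

View pics/w1.png

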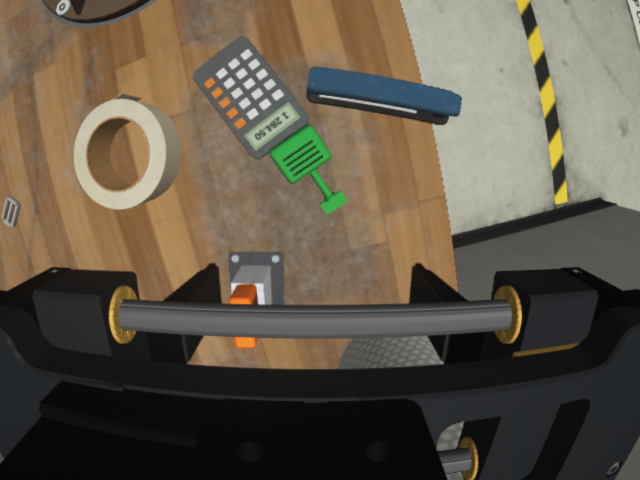

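The wrist view shows the key's grip at (245,315), partly behind the gripper bar, and the stand's foot at (257,275). I'll shift so it shows clear of the gripper.

Request:
jog_arm:
  targets:
    - {"turn":[0,0,0],"slide":[22,-26,0],"claw":100}
    - {"turn":[0,0,0],"slide":[22,-26,0],"claw":100}
    - {"turn":[0,0,0],"slide":[22,-26,0],"claw":70}
    - {"turn":[0,0,0],"slide":[20,-26,0],"claw":60}
    - {"turn":[0,0,0],"slide":[0,0,0],"claw":60}

```text
t: 3.48
eef_pos: [490.1, 54.5, 233.2]
tcp_rot: [3.142, -0.0, 2.91]
ft_force: [-0.5, 0.1, -0.0]
opening: 0.745
grip_force: 0.0
```

```bash
cat >> h.py <<'E'
def fray(c,px):
    "world ray of a fisheye wrist pixel"
    K,R,t=ray(c,0); v=np.array([(px[0]-K[0,2])/K[0,0],(px[1]-K[1,2])/K[1,1]]); r=np.hypot(*v)
    return -R.T@t, R.T@np.r_[np.sin(r)*v/r,np.cos(r)]
def fplane(c,px,z):
    o,d=fray(c,px); return (o+d*(z-o[2])/d[2])
def rectify(c,cx,cy,z,half,s):
    "orthographic view of plane z: columns = world x, rows = -world y, s px/mm"
    K,R,t=ray(c,0); n=int(2*half*s); u=np.arange(n)
    X=cx-half+(u[None,:]+.5)/s+0*u[:,None]; Y=cy+half-(u[:,None]+.5)/s+0*u[None,:]
    p=np.stack([X,Y,0*X+z],-1)@R.T+t; r=np.hypot(p[...,0],p[...,1]); th=np.arctan2(r,p[...,2])/np.maximum(r,1e-9)
    return cv2.remap(c["frame"],(K[0,0]*th*p[...,0]+K[0,2]).astype(np.float32),(K[1,1]*th*p[...,1]+K[1,2]).astype(np.float32),cv2.INTER_CUBIC)
E
python3 - <<'E'
from h import *
s=state(); print(s["t"],s["eef_pos"],s["tcp_rot"])
c=read_camera("wrist"); cv2.imwrite("pics/w2.png",c["frame"])
a=rectify(c,470,77,100,50,5); b=rectify(c,470,77,4,60,500/120)
m=cv2.inRange(cv2.cvtColor(a,cv2.COLOR_BGR2HSV),(5,150,190),(22,255,255))
cs,_=cv2.findContours(m,0,2); k=max(cs,key=cv2.contourArea); (x,y),wh,an=cv2.minAreaRect(k)
print("top face?",420+x/5,127-y/5,np.array(wh)/5,an)
cv2.imwrite("pics/r2.png",cv2.resize(np.hstack([a,cv2.resize(b,(500,500))]),(800,400)))
E
```

```text
3.475 [490.07115439  54.54312919 233.24339183] [ 3.14150996e+00 -7.00764065e-05  2.90975343e+00]
top face? 467.8877197265625 76.8140869140625 [49.1991333  18.33167419] 10.555181503295898
```

View pics/r2.png

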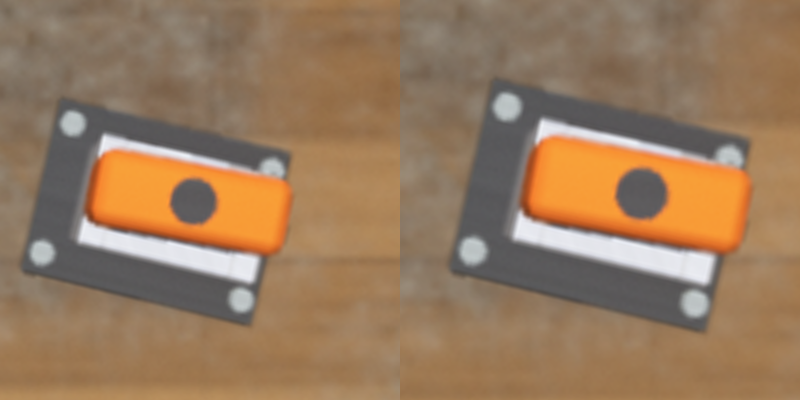

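The rectified view shows the orange grip centred at about (468.2, 77.0), yaw −10.6°. The measured 49 x 18 mm fits the key, not the smaller look-alike. The stand is centred at about (470, 76), yaw −13.5°. Going to grasp.

Request:
jog_arm:
  targets:
    - {"turn":[0,0,2.7],"slide":[-22,22.5,-19],"claw":60}
    - {"turn":[0,0,0],"slide":[0,0,-40],"claw":60}
    - {"turn":[0,0,0],"slide":[0,0,-40],"claw":60}
    - {"turn":[0,0,0],"slide":[0,0,-30],"claw":60}
    - {"turn":[0,0,0],"slide":[0,0,-20],"claw":60}

```text
t: 4.15
eef_pos: [466.3, 78.5, 83.4]
tcp_rot: [-3.141, -0.001, 2.959]
ft_force: [-0.0, 0.0, -0.7]
opening: 0.601
grip_force: 0.0
```

Request:
jog_arm:
  targets:
    - {"turn":[0,0,0],"slide":[0,0,0],"claw":60}
    - {"turn":[0,0,0],"slide":[0,0,0],"claw":15}
    - {"turn":[0,0,0],"slide":[0,0,0],"claw":5}
    - {"turn":[0,0,0],"slide":[0,0,0],"claw":5}
    - {"turn":[0,0,0],"slide":[0,0,0],"claw":5}

```text
t: 4.78
eef_pos: [467.6, 76.8, 84.8]
tcp_rot: [3.141, 0.001, 2.957]
ft_force: [0.2, 0.1, -1.1]
opening: 0.239
grip_force: 0.0
```

Request:
jog_arm:
  targets:
    - {"turn":[0,0,0],"slide":[0,0,0],"claw":5}
    - {"turn":[0,0,0],"slide":[0,0,0],"claw":5}

```text
t: 5.03
eef_pos: [467.6, 76.8, 84.7]
tcp_rot: [3.141, 0.0, 2.957]
ft_force: [-0.3, -0.3, 6.1]
opening: 0.206
grip_force: 30.0
```

Request:
jog_arm:
  targets:
    - {"turn":[0,0,0],"slide":[0,0,15],"claw":5}
    - {"turn":[0,0,0],"slide":[0,0,30],"claw":5}
    - {"turn":[0,0,0],"slide":[0,0,40],"claw":5}
    - {"turn":[0,0,0],"slide":[0,0,40],"claw":5}
    - {"turn":[0,0,0],"slide":[0,0,20],"claw":5}

```text
t: 5.65
eef_pos: [467.8, 76.8, 231.3]
tcp_rot: [3.141, 0.002, 2.957]
ft_force: [0.4, -0.1, -0.9]
opening: 0.209
grip_force: 30.0
```

Request:
jog_arm:
  targets:
    - {"turn":[0,0,6.5],"slide":[21,-50,0],"claw":5}
    - {"turn":[0,0,6.5],"slide":[21,-50,0],"claw":5}
    - {"turn":[0,0,6.5],"slide":[21,-50,0],"claw":5}
    - {"turn":[0,0,6.5],"slide":[21,-50,0],"claw":5}
    - {"turn":[0,0,6.5],"slide":[21,-50,0],"claw":5}

```text
t: 6.28
eef_pos: [572.8, -175.0, 229.1]
tcp_rot: [3.141, -0.0, -2.756]
ft_force: [0.2, 0.2, -1.5]
opening: 0.208
grip_force: 30.0
```

Request:
jog_arm:
  targets:
    - {"turn":[0,0,0],"slide":[0,0,0],"claw":5}
    - {"turn":[0,0,0],"slide":[0,0,0],"claw":5}

```text
t: 6.52
eef_pos: [572.0, -172.9, 228.9]
tcp_rot: [3.14, -0.001, -2.76]
ft_force: [-0.1, 0.7, -1.5]
opening: 0.212
grip_force: 30.0
```

```bash
python3 - <<'E'
from h import *
s=state(); print(s["t"],s["eef_pos"],s["tcp_rot"],s["opening"],s["ft_force"],s["moment"],s["joints"])
c=read_camera("wrist"); cv2.imwrite("pics/w3.png",c["frame"])
for q in ["cam_slot","lock_mark","key"]: print(q,[(np.round(d["xy"],1).tolist(),round(d["conf"],2),fplane(c,d["xy"],106).round(1).tolist()) for d in look_for(q,"wrist")][:3])
a=rectify(c,536,-190,105,40,10); cv2.imwrite("pics/r3.png",np.hstack([cv2.resize(a,(560,560))]))
E
```

```text
6.525 [ 572.03020058 -172.87572598  228.86964041] [ 3.14029704e+00 -9.30668297e-04 -2.76037182e+00] 0.21235095212218832 [-0.06254017  0.71311952 -1.45917816] [ 0.01918364  0.0061514  -0.03684068] [-4.04099513e-01  4.56920762e-01  1.63312178e+00  2.97110175e-04
  1.05312433e+00 -2.35626330e+00]
cam_slot [([311.3, 183.7], 0.69, [535.5, -189.9, 106.0])]
lock_mark [([308.0, 182.0], 0.71, [535.2, -192.6, 106.0])]
key [([619.6, 155.6], 0.97, [390.7, 66.5, 106.0]), ([317.8, 284.3], 0.84, [606.7, -156.1, 106.0]), ([476.8, 337.7], 0.64, [604.2, -3.1, 106.0])]
```

View pics/r3.png

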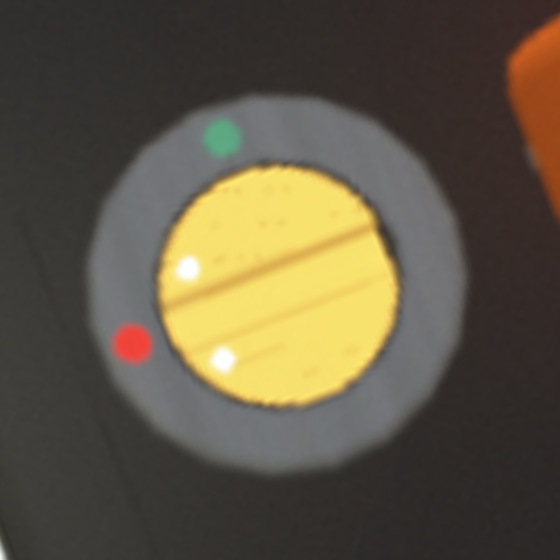

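The rectified view (7 px/mm) shows the lock centre at (279,285), i.e. world (535.9, −190.8). White dots at (188,268) and (222,359) give a slot yaw of about 20.5°. The red dot at (132,343) puts the printer's yaw near 21.9°.

Request:
jog_arm:
  targets:
    - {"turn":[0,0,-1.3],"slide":[-18,-9,0],"claw":5}
    - {"turn":[0,0,0],"slide":[-18,-9,-10],"claw":5}
    - {"turn":[0,0,0],"slide":[0,0,-20],"claw":5}
    - {"turn":[0,0,0],"slide":[0,0,-13],"claw":5}
    - {"turn":[0,0,0],"slide":[0,0,0],"claw":5}

```text
t: 7.35
eef_pos: [536.0, -191.0, 185.9]
tcp_rot: [3.14, -0.001, -2.782]
ft_force: [0.0, -0.3, -1.2]
opening: 0.213
grip_force: 30.0
```

Request:
jog_arm:
  targets:
    - {"turn":[0,0,0],"slide":[0,0,0],"claw":5}

```text
t: 7.48
eef_pos: [536.8, -191.2, 186.9]
tcp_rot: [-3.141, 0.0, -2.782]
ft_force: [-0.2, -0.4, -1.3]
opening: 0.211
grip_force: 30.0
```

```bash
python3 - <<'E'
from h import *
s=state(); print(s["t"],s["eef_pos"],s["tcp_rot"],s["opening"],s["ft_force"],s["moment"])
c=read_camera("side"); p=proj(c,(536,-190,115)); print(p)
x,y=p.astype(int); a=cv2.resize(c["frame"][y-40:y+40,x-50:x+50],(500,400),interpolation=cv2.INTER_CUBIC)
w=read_camera("wrist")["frame"][150:450,150:500]; w=cv2.resize(w,None,fx=.8,fy=.8)
o=np.zeros((400,800,3),np.uint8); o[:,:500]=a; o[:240,510:790]=w; cv2.imwrite("pics/s4.png",o)
E
```

```text
7.475 [ 536.76116856 -191.20404841  186.94287559] [-3.14124046e+00  4.13416374e-04 -2.78160993e+00] 0.21114239842691765 [-0.22607564 -0.43679331 -1.28538111] [-0.02226092  0.00701298  0.03246182]
[334.54445948 205.81728473]
```

View pics/s4.png

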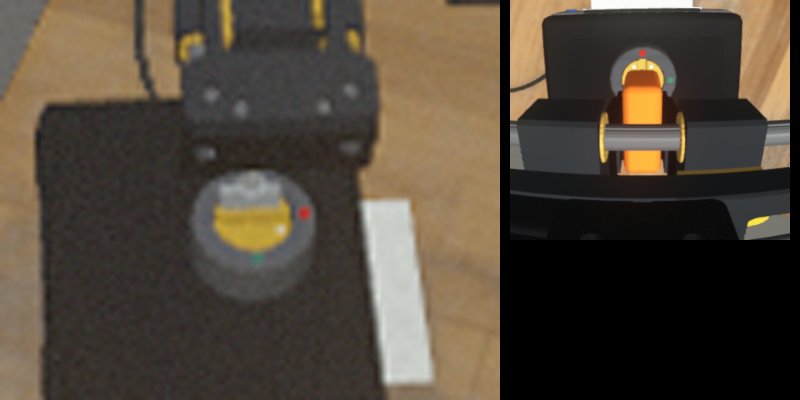

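The side view shows the blade just above the cam head at (250,190), lined up with the slot. The wrist inset agrees. I'll descend in small steps and watch the force.

Request:
jog_arm:
  targets:
    - {"turn":[0,0,0],"slide":[0,0,-3],"claw":5}
    - {"turn":[0,0,0],"slide":[0,0,-2],"claw":5}
    - {"turn":[0,0,0],"slide":[0,0,-2],"claw":5}

```text
t: 7.95
eef_pos: [536.6, -191.2, 179.3]
tcp_rot: [3.141, -0.0, -2.782]
ft_force: [0.5, -0.2, -2.0]
opening: 0.214
grip_force: 30.0
```

Request:
jog_arm:
  targets:
    - {"turn":[0,0,0],"slide":[0,0,-1.5],"claw":5}
    - {"turn":[0,0,0],"slide":[0,0,-1],"claw":5}

```text
t: 8.2
eef_pos: [536.6, -191.2, 176.9]
tcp_rot: [3.141, -0.0, -2.782]
ft_force: [-0.8, -0.2, -1.2]
opening: 0.209
grip_force: 30.0
```

Request:
jog_arm:
  targets:
    - {"turn":[0,0,0],"slide":[0,0,-1],"claw":5}
    - {"turn":[0,0,0],"slide":[0,0,-1],"claw":5}

```text
t: 8.45
eef_pos: [536.6, -191.2, 174.9]
tcp_rot: [-3.142, 0.0, -2.782]
ft_force: [-0.3, -0.3, -1.5]
opening: 0.209
grip_force: 30.0
```

Request:
jog_arm:
  targets:
    - {"turn":[0,0,0],"slide":[0,0,-1],"claw":5}
    - {"turn":[0,0,0],"slide":[0,0,-1],"claw":5}

```text
t: 8.7
eef_pos: [536.6, -191.2, 173.0]
tcp_rot: [-3.142, 0.0, -2.782]
ft_force: [-0.4, 0.6, 0.5]
opening: 0.206
grip_force: 30.0
```

Request:
jog_arm:
  targets:
    - {"turn":[0,0,0],"slide":[0,0,-1],"claw":5}
    - {"turn":[0,0,0],"slide":[0,0,-1],"claw":5}

```text
t: 8.95
eef_pos: [536.6, -191.2, 171.1]
tcp_rot: [-3.141, 0.0, -2.782]
ft_force: [-0.7, 0.5, 3.4]
opening: 0.213
grip_force: 30.0
```

Request:
jog_arm:
  targets:
    - {"turn":[0,0,0],"slide":[0,0,-1.5],"claw":5}
    - {"turn":[0,0,0],"slide":[0,0,-1.2],"claw":5}
    - {"turn":[0,0,0],"slide":[0,0,-0.8],"claw":5}
    - {"turn":[0,0,0],"slide":[0,0,0],"claw":5}

```text
t: 9.45
eef_pos: [536.7, -191.2, 167.7]
tcp_rot: [-3.141, 0.0, -2.782]
ft_force: [-1.6, 0.3, 6.8]
opening: 0.211
grip_force: 30.0
```

```bash
python3 - <<'E'
from h import *
s=state(); print(s["t"],s["eef_pos"],s["tcp_rot"],s["ft_force"],s["moment"])
E
```

```text
9.45 [ 536.6772449  -191.24140411  167.70545572] [-3.14135746e+00  3.32670287e-04 -2.78169996e+00] [-1.56817815  0.32267477  6.80469434] [ 0.19369472  0.41658698 -0.00406282]
```

Request:
jog_arm:
  targets:
    - {"turn":[0,0,-2],"slide":[-0.4,0.2,0],"claw":5}
    - {"turn":[0,0,-4],"slide":[-0.3,0.1,0],"claw":5}
    - {"turn":[0,0,-5],"slide":[0,0,0],"claw":5}
    - {"turn":[0,0,-5],"slide":[0,0,0],"claw":5}

```text
t: 9.95
eef_pos: [536.4, -191.2, 167.9]
tcp_rot: [-3.141, 0.002, -3.064]
ft_force: [0.3, -0.4, 5.8]
opening: 0.209
grip_force: 30.0
```

```bash
cat > st.py <<'E'
from cell import *
s=state(); print(s["t"],s["eef_pos"].round(2),(s["tcp_rot"]*57.296).round(2),s["ft_force"].round(2),s["moment"].round(3))
E
python3 st.py
```

```text
9.95 [ 536.42 -191.21  167.94] [-1.7995e+02  9.0000e-02 -1.7554e+02] [ 0.29 -0.36  5.78] [-0.097 -0.031  0.006]
```

Request:
jog_arm:
  targets:
    - {"turn":[0,0,-5],"slide":[0,0,-0.4],"claw":5}
    - {"turn":[0,0,-5],"slide":[0,0,0],"claw":5}
    - {"turn":[0,0,-5],"slide":[0,0,0],"claw":5}
    - {"turn":[0,0,-5],"slide":[0,0,0],"claw":5}

```text
t: 10.45
eef_pos: [536.4, -191.3, 167.6]
tcp_rot: [-3.141, 0.002, 2.87]
ft_force: [0.2, -0.1, 6.1]
opening: 0.214
grip_force: 30.0
```

```bash
python3 st.py
```

```text
10.45 [ 536.43 -191.31  167.58] [-1.7997e+02  1.1000e-01  1.6446e+02] [ 0.17 -0.09  6.14] [-0.233  0.053  0.068]
```

Request:
jog_arm:
  targets:
    - {"turn":[0,0,-5],"slide":[0,0,0],"claw":5}
    - {"turn":[0,0,-5],"slide":[0,0,0],"claw":5}
    - {"turn":[0,0,-5],"slide":[0,0,0],"claw":5}

```text
t: 10.82
eef_pos: [536.4, -191.4, 167.6]
tcp_rot: [-3.141, 0.002, 2.609]
ft_force: [0.4, -0.6, 6.3]
opening: 0.207
grip_force: 30.0
```

```bash
python3 st.py
```

```text
10.825 [ 536.38 -191.41  167.6 ] [-1.7999e+02  1.2000e-01  1.4946e+02] [ 0.42 -0.61  6.28] [-0.425  0.058  0.078]
```

Request:
jog_arm:
  targets:
    - {"turn":[0,0,-5],"slide":[0,0,-0.3],"claw":5}
    - {"turn":[0,0,-5],"slide":[0,0,0],"claw":5}
    - {"turn":[0,0,-5],"slide":[0,0,0],"claw":5}

```text
t: 11.2
eef_pos: [536.3, -191.5, 167.3]
tcp_rot: [3.141, 0.002, 2.347]
ft_force: [-1.0, -1.8, 6.7]
opening: 0.21
grip_force: 30.0
```

```bash
python3 st.py
```

```text
11.2 [ 536.31 -191.53  167.31] [1.7999e+02 1.2000e-01 1.3447e+02] [-1.02 -1.82  6.73] [-0.636  0.212  0.055]
```

Request:
jog_arm:
  targets:
    - {"turn":[0,0,-3],"slide":[0,0,0],"claw":5}
    - {"turn":[0,0,-3],"slide":[0,0,0],"claw":5}

```text
t: 11.45
eef_pos: [536.3, -191.5, 167.3]
tcp_rot: [3.141, 0.002, 2.243]
ft_force: [-0.6, -2.7, 5.9]
opening: 0.207
grip_force: 30.0
```

```bash
python3 st.py
```

```text
11.45 [ 536.29 -191.55  167.31] [1.7998e+02 1.2000e-01 1.2853e+02] [-0.58 -2.69  5.94] [-0.7    0.28   0.011]
```

Request:
jog_arm:
  targets:
    - {"turn":[0,0,-2],"slide":[-0.3,-0.7,-0.3],"claw":5}
    - {"turn":[0,0,-2],"slide":[0,0,0],"claw":5}

```text
t: 11.7
eef_pos: [536.1, -191.9, 167.0]
tcp_rot: [3.14, 0.002, 2.174]
ft_force: [0.9, 1.0, 6.7]
opening: 0.21
grip_force: 30.0
```

```bash
python3 st.py
```

```text
11.7 [ 536.11 -191.86  167.  ] [1.7994e+02 9.0000e-02 1.2455e+02] [0.92 0.96 6.72] [ 0.005 -0.032  0.031]
```

Request:
jog_arm:
  targets:
    - {"turn":[0,0,-2],"slide":[0,0,0],"claw":5}
    - {"turn":[0,0,-2],"slide":[0,0,0],"claw":5}

```text
t: 11.95
eef_pos: [536.1, -191.9, 167.0]
tcp_rot: [3.14, 0.002, 2.104]
ft_force: [-0.3, 0.7, 7.8]
opening: 0.206
grip_force: 30.0
```

```bash
python3 st.py
```

```text
11.95 [ 536.12 -191.86  167.01] [1.7994e+02 9.0000e-02 1.2056e+02] [-0.33  0.72  7.77] [-0.08   0.082  0.025]
```

Request:
jog_arm:
  targets:
    - {"turn":[0,0,-2],"slide":[0,0,0],"claw":5}
    - {"turn":[0,0,-2],"slide":[0,0,0],"claw":5}

```text
t: 12.2
eef_pos: [536.1, -191.9, 167.0]
tcp_rot: [3.14, 0.002, 2.034]
ft_force: [-0.1, -0.4, 7.9]
opening: 0.206
grip_force: 30.0
```

```bash
python3 st.py
```

```text
12.2 [ 536.08 -191.91  167.02] [1.7993e+02 9.0000e-02 1.1656e+02] [-0.09 -0.38  7.94] [-0.158  0.105  0.043]
```

Request:
jog_arm:
  targets:
    - {"turn":[0,0,-2],"slide":[0,0,0],"claw":5}
    - {"turn":[0,0,-2],"slide":[0,0,0],"claw":5}

```text
t: 12.45
eef_pos: [536.1, -191.9, 167.0]
tcp_rot: [3.14, 0.001, 1.964]
ft_force: [0.2, 0.0, 7.0]
opening: 0.209
grip_force: 30.0
```

```bash
python3 st.py
```

```text
12.45 [ 536.05 -191.93  167.03] [1.7993e+02 8.0000e-02 1.1256e+02] [0.21 0.02 7.03] [-0.191  0.109 -0.013]
```

Request:
jog_arm:
  targets:
    - {"turn":[0,0,-2],"slide":[0,0,0],"claw":5}
    - {"turn":[0,0,-2],"slide":[0,0,0],"claw":5}

```text
t: 12.7
eef_pos: [536.0, -191.9, 167.0]
tcp_rot: [3.14, 0.001, 1.895]
ft_force: [-0.8, -0.0, 7.4]
opening: 0.205
grip_force: 30.0
```

```bash
python3 st.py
```

```text
12.7 [ 536.01 -191.92  167.01] [1.7993e+02 8.0000e-02 1.0856e+02] [-0.76 -0.01  7.41] [-0.269  0.158 -0.01 ]
```

Request:
jog_arm:
  targets:
    - {"turn":[0,0,-2],"slide":[0,0,0],"claw":5}

```text
t: 12.82
eef_pos: [536.0, -192.0, 167.0]
tcp_rot: [3.14, 0.001, 1.86]
ft_force: [-0.9, 0.2, 6.4]
opening: 0.214
grip_force: 30.0
```

```bash
python3 st.py
```

```text
12.825 [ 535.98 -191.95  167.  ] [1.7993e+02 8.0000e-02 1.0656e+02] [-0.94  0.18  6.4 ] [-0.214  0.196  0.038]
```

Request:
jog_arm:
  targets:
    - {"turn":[0,0,-2],"slide":[0,0,0],"claw":5}

```text
t: 12.95
eef_pos: [536.0, -192.0, 167.0]
tcp_rot: [3.14, 0.001, 1.825]
ft_force: [-2.2, -0.8, 6.3]
opening: 0.207
grip_force: 30.0
```

```bash
python3 st.py
```

```text
12.95 [ 535.97 -191.97  166.99] [1.7993e+02 8.0000e-02 1.0456e+02] [-2.16 -0.77  6.25] [-0.268  0.19   0.066]
```

Request:
jog_arm:
  targets:
    - {"turn":[0,0,-2],"slide":[0,0,0],"claw":5}

```text
t: 13.08
eef_pos: [535.9, -192.0, 167.0]
tcp_rot: [3.14, 0.001, 1.79]
ft_force: [-0.8, -0.9, 7.4]
opening: 0.211
grip_force: 30.0
```

```bash
python3 st.py
```

```text
13.075 [ 535.94 -191.96  166.98] [1.7994e+02 7.0000e-02 1.0256e+02] [-0.76 -0.86  7.45] [-0.244  0.253  0.07 ]
```

Request:
jog_arm:
  targets:
    - {"turn":[0,0,-2],"slide":[0,0,0],"claw":5}

```text
t: 13.2
eef_pos: [535.9, -192.0, 167.0]
tcp_rot: [3.14, 0.001, 1.755]
ft_force: [-0.8, -0.8, 5.8]
opening: 0.208
grip_force: 30.0
```

```bash
python3 st.py
```

```text
13.2 [ 535.94 -191.97  166.98] [1.7993e+02 7.0000e-02 1.0056e+02] [-0.84 -0.77  5.84] [-0.287  0.301  0.013]
```

Request:
jog_arm:
  targets:
    - {"turn":[0,0,-1],"slide":[0,0,0],"claw":5}

```text
t: 13.32
eef_pos: [535.9, -192.0, 167.0]
tcp_rot: [3.14, 0.001, 1.738]
ft_force: [-0.7, -1.4, 6.4]
opening: 0.208
grip_force: 30.0
```

```bash
python3 st.py
```

```text
13.325 [ 535.91 -191.96  166.97] [1.7994e+02 7.0000e-02 9.9580e+01] [-0.7  -1.37  6.39] [-0.287  0.273  0.073]
```

Request:
jog_arm:
  targets:
    - {"turn":[0,0,-2],"slide":[0,0,0],"claw":5}

```text
t: 13.45
eef_pos: [535.9, -192.0, 167.0]
tcp_rot: [3.14, 0.001, 1.703]
ft_force: [-1.7, -1.3, 6.8]
opening: 0.209
grip_force: 30.0
```

```bash
python3 st.py
```

```text
13.45 [ 535.9  -191.97  166.96] [1.7994e+02 7.0000e-02 9.7580e+01] [-1.73 -1.3   6.77] [-0.292  0.327  0.001]
```

Request:
jog_arm:
  targets:
    - {"turn":[0,0,-2],"slide":[0,0,0],"claw":5}

```text
t: 13.58
eef_pos: [535.9, -192.0, 167.0]
tcp_rot: [3.14, 0.001, 1.668]
ft_force: [-0.8, -1.2, 7.6]
opening: 0.209
grip_force: 30.0
```

```bash
python3 st.py
```

```text
13.575 [ 535.89 -191.96  166.95] [1.7994e+02 6.0000e-02 9.5570e+01] [-0.84 -1.15  7.62] [-0.343  0.325  0.022]
```

Request:
jog_arm:
  targets:
    - {"turn":[0,0,-2],"slide":[0,0,0],"claw":5}

```text
t: 13.7
eef_pos: [535.9, -192.0, 167.0]
tcp_rot: [3.14, 0.001, 1.633]
ft_force: [-1.8, -0.8, 7.0]
opening: 0.208
grip_force: 30.0
```

```bash
python3 st.py
```

```text
13.7 [ 535.86 -191.98  166.97] [1.7994e+02 6.0000e-02 9.3560e+01] [-1.83 -0.81  6.96] [-0.344  0.32  -0.009]
```

```bash
python3 - <<'E'
from h import *
c=read_camera("side"); x,y=334,206; a=cv2.resize(c["frame"][y-24:y+32,x-35:x+35],(500,400),interpolation=cv2.INTER_CUBIC)
w=read_camera("wrist")["frame"][150:350,220:420]; w=cv2.resize(w,(300,300))
o=np.zeros((400,800,3),np.uint8); o[:,:500]=a; o[:300,500:]=w; cv2.imwrite("pics/s5.png",o)
E
```

```text
(no output)
```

View pics/s5.png

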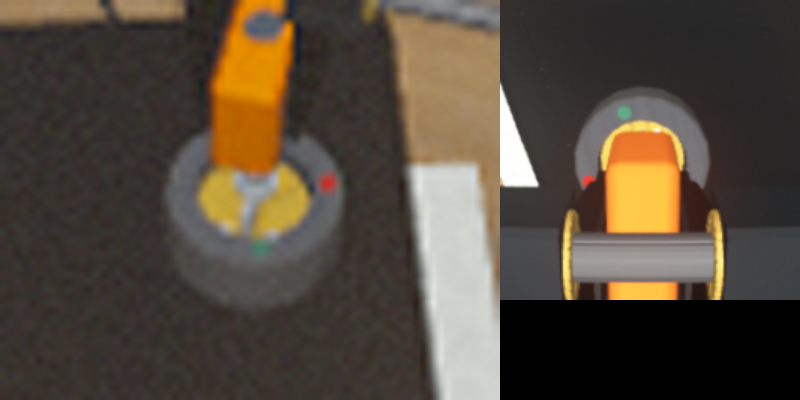

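The side view shows the cam pressed down and turned with the key. Its white dots (at about (228,228)) are just past the green dot (262,247), so the stop is a little further on.

Request:
jog_arm:
  targets:
    - {"turn":[0,0,-2],"slide":[0,0,0],"claw":5}

```text
t: 13.92
eef_pos: [535.9, -192.0, 166.9]
tcp_rot: [3.14, 0.001, 1.599]
ft_force: [-0.5, -0.5, 7.4]
opening: 0.205
grip_force: 30.0
```

```bash
python3 st.py
```

```text
13.925 [ 535.89 -191.98  166.93] [1.7993e+02 6.0000e-02 9.1590e+01] [-0.54 -0.5   7.45] [-0.27   0.275  0.066]
```

Request:
jog_arm:
  targets:
    - {"turn":[0,0,-1.5],"slide":[0,0,0],"claw":5}

```text
t: 14.05
eef_pos: [535.9, -192.0, 167.0]
tcp_rot: [3.14, 0.001, 1.572]
ft_force: [-2.0, -0.9, 6.2]
opening: 0.208
grip_force: 30.0
```

```bash
python3 st.py
```

```text
14.05 [ 535.92 -191.99  166.97] [1.7993e+02 6.0000e-02 9.0080e+01] [-2.03 -0.93  6.21] [-0.265  0.309  0.149]
```

Request:
jog_arm:
  targets:
    - {"turn":[0,0,-1],"slide":[0,0,0],"claw":5}

```text
t: 14.18
eef_pos: [535.9, -192.0, 167.0]
tcp_rot: [3.14, 0.001, 1.555]
ft_force: [-0.4, -1.2, 6.8]
opening: 0.208
grip_force: 30.0
```

```bash
python3 st.py
```

```text
14.175 [ 535.92 -191.99  166.97] [1.7992e+02 6.0000e-02 8.9100e+01] [-0.41 -1.24  6.77] [-0.316  0.225  0.137]
```

mz is about 0.14 N m on two readings in a row, so the stop has been met. I'll add half a degree and let the cam rise while holding the twist.

Request:
jog_arm:
  targets:
    - {"turn":[0,0,-0.7],"slide":[0,0,0.5],"claw":5}
    - {"turn":[0,0,0],"slide":[0,0,1],"claw":5}
    - {"turn":[0,0,0],"slide":[0,0,1],"claw":5}

```text
t: 14.55
eef_pos: [535.8, -191.9, 169.1]
tcp_rot: [3.141, 0.001, 1.544]
ft_force: [0.8, -2.2, 1.1]
opening: 0.211
grip_force: 30.0
```

```bash
python3 st.py
```

```text
14.55 [ 535.85 -191.9   169.14] [1.7995e+02 4.0000e-02 8.8440e+01] [ 0.83 -2.23  1.14] [-0.706 -0.129  0.153]
```

Request:
jog_arm:
  targets:
    - {"turn":[0,0,0],"slide":[0,0,1.2],"claw":5}
    - {"turn":[0,0,0],"slide":[0,0,1.2],"claw":5}
    - {"turn":[0,0,0],"slide":[0,0,1.2],"claw":5}

```text
t: 14.92
eef_pos: [535.8, -191.8, 172.5]
tcp_rot: [3.141, 0.0, 1.543]
ft_force: [2.4, -2.9, -0.8]
opening: 0.21
grip_force: 30.0
```

```bash
python3 st.py
```

```text
14.925 [ 535.77 -191.79  172.54] [1.7997e+02 2.0000e-02 8.8420e+01] [ 2.37 -2.89 -0.8 ] [-1.046 -0.533  0.144]
```

Request:
jog_arm:
  targets:
    - {"turn":[0,0,0],"slide":[0.4,-0.5,0],"claw":5}
    - {"turn":[0,0,0.7],"slide":[0,0,0],"claw":5}

```text
t: 15.18
eef_pos: [535.9, -192.0, 172.5]
tcp_rot: [-3.141, -0.0, 1.556]
ft_force: [0.6, -2.7, 1.7]
opening: 0.211
grip_force: 30.0
```

```bash
python3 st.py
```

```text
15.175 [ 535.87 -191.96  172.45] [-1.7998e+02 -2.0000e-02  8.9150e+01] [ 0.59 -2.73  1.72] [-0.481 -0.283  0.073]
```

Request:
jog_arm:
  targets:
    - {"turn":[0,0,0],"slide":[0,-0.3,1],"claw":5}
    - {"turn":[0,0,2],"slide":[0,0,0.5],"claw":5}
    - {"turn":[0,0,2],"slide":[0,0,0.5],"claw":5}

```text
t: 15.55
eef_pos: [535.7, -192.1, 174.3]
tcp_rot: [-3.141, -0.001, 1.628]
ft_force: [0.3, 1.2, -1.7]
opening: 0.21
grip_force: 30.0
```

```bash
python3 st.py
```

```text
15.55 [ 535.69 -192.11  174.32] [-1.7996e+02 -4.0000e-02  9.3260e+01] [ 0.26  1.2  -1.68] [ 0.02  -0.131  0.035]
```

Free. Lifting out, then looking at the cam.

Request:
jog_arm:
  targets:
    - {"turn":[0,0,0],"slide":[0,0,3],"claw":5}
    - {"turn":[0,0,0],"slide":[0,0,5],"claw":5}
    - {"turn":[0,0,0],"slide":[0,0,12],"claw":5}
    - {"turn":[0,0,0],"slide":[0,0,20],"claw":5}
    - {"turn":[0,0,0],"slide":[0,0,16],"claw":5}

```text
t: 16.18
eef_pos: [536.0, -192.5, 232.1]
tcp_rot: [3.141, 0.0, 1.625]
ft_force: [-0.5, 0.0, -1.7]
opening: 0.209
grip_force: 30.0
```

Request:
jog_arm:
  targets:
    - {"turn":[0,0,0],"slide":[-2,-20,0],"claw":5}
    - {"turn":[0,0,0],"slide":[-2,-20,0],"claw":5}
    - {"turn":[0,0,0],"slide":[0,0,0],"claw":5}

```text
t: 16.55
eef_pos: [531.4, -234.3, 229.8]
tcp_rot: [-3.141, -0.0, 1.623]
ft_force: [-0.3, -0.3, -0.8]
opening: 0.207
grip_force: 30.0
```

```bash
python3 st.py; python3 - <<'E'
from h import *
c=read_camera("wrist"); cv2.imwrite("pics/w6.png",c["frame"])
cv2.imwrite("pics/r6.png",cv2.resize(rectify(c,536,-191,105,40,10),(560,560)))
E
```

```text
16.55 [ 531.45 -234.33  229.8 ] [-1.7995e+02 -3.0000e-02  9.2990e+01] [-0.33 -0.26 -0.77] [-0.045  0.051  0.022]
```

View pics/r6.png

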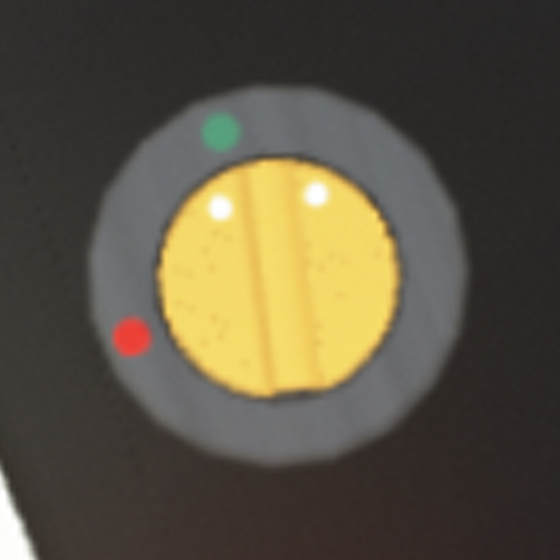

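The slot now lies about 13° from the printer's y axis, with the dots at (221,208) and (316,194). The cam's apparent diameter is the same as before (242 px), so it is up and locked. Returning the key.

Request:
jog_arm:
  targets:
    - {"turn":[0,0,9],"slide":[-7,34,0],"claw":5}
    - {"turn":[0,0,9],"slide":[-7,34,0],"claw":5}
    - {"turn":[0,0,9],"slide":[-7,34,0],"claw":5}
    - {"turn":[0,0,9],"slide":[-7,34,0],"claw":5}
    - {"turn":[0,0,9],"slide":[-7,34,0],"claw":5}

```text
t: 17.23
eef_pos: [496.5, -61.2, 230.3]
tcp_rot: [-3.141, -0.001, 2.416]
ft_force: [0.5, -0.2, -0.4]
opening: 0.21
grip_force: 30.0
```

Request:
jog_arm:
  targets:
    - {"turn":[0,0,9],"slide":[-7,34,0],"claw":5}
    - {"turn":[0,0,9],"slide":[-7,34,0],"claw":5}
    - {"turn":[0,0,9],"slide":[-7,34,0],"claw":5}
    - {"turn":[0,0,3.4],"slide":[-7,39,0],"claw":5}
    - {"turn":[0,0,0],"slide":[0,0,0],"claw":5}

```text
t: 17.85
eef_pos: [468.2, 80.5, 230.3]
tcp_rot: [3.141, -0.001, 2.945]
ft_force: [0.3, -0.7, -1.0]
opening: 0.21
grip_force: 30.0
```

Request:
jog_arm:
  targets:
    - {"turn":[0,0,0],"slide":[0,0,0],"claw":5}
    - {"turn":[0,0,0],"slide":[0,0,0],"claw":5}

```text
t: 18.1
eef_pos: [469.1, 77.9, 230.4]
tcp_rot: [-3.142, -0.0, 2.94]
ft_force: [0.5, -0.8, -1.7]
opening: 0.211
grip_force: 30.0
```

```bash
python3 st.py
```

```text
18.1 [469.12  77.88 230.43] [-1.8000e+02 -1.0000e-02  1.6844e+02] [ 0.53 -0.78 -1.72] [0.013 0.004 0.005]
```

Request:
jog_arm:
  targets:
    - {"turn":[0,0,0],"slide":[-0.5,-1.2,-30],"claw":5}
    - {"turn":[0,0,0],"slide":[0,0,-40],"claw":5}
    - {"turn":[0,0,0],"slide":[0,0,-16],"claw":5}
    - {"turn":[0,0,0],"slide":[0,0,-6],"claw":5}
    - {"turn":[0,0,0],"slide":[0,0,-5],"claw":5}

```text
t: 18.73
eef_pos: [468.9, 77.0, 133.7]
tcp_rot: [3.141, 0.001, 2.94]
ft_force: [0.3, 0.4, -1.6]
opening: 0.209
grip_force: 30.0
```

Request:
jog_arm:
  targets:
    - {"turn":[0,0,0],"slide":[0,0,-8],"claw":5}
    - {"turn":[0,0,0],"slide":[0,0,-10],"claw":5}
    - {"turn":[0,0,0],"slide":[0,0,-10],"claw":5}

```text
t: 19.1
eef_pos: [468.5, 77.4, 105.0]
tcp_rot: [3.141, 0.0, 2.941]
ft_force: [-0.2, 0.2, -1.4]
opening: 0.207
grip_force: 30.0
```

Request:
jog_arm:
  targets:
    - {"turn":[0,0,0],"slide":[0,0,-8],"claw":5}
    - {"turn":[0,0,0],"slide":[0,0,-6],"claw":5}
    - {"turn":[0,0,0],"slide":[0,0,-2],"claw":5}
    - {"turn":[0,0,0],"slide":[0,0,0],"claw":5}

```text
t: 19.6
eef_pos: [468.5, 77.4, 89.5]
tcp_rot: [3.141, -0.0, 2.941]
ft_force: [0.2, -0.2, -0.8]
opening: 0.208
grip_force: 30.0
```

Request:
jog_arm:
  targets:
    - {"turn":[0,0,0],"slide":[0,0,-2.5],"claw":5}
    - {"turn":[0,0,0],"slide":[0,0,-1.5],"claw":5}
    - {"turn":[0,0,0],"slide":[0,0,-0.5],"claw":5}

```text
t: 19.98
eef_pos: [468.5, 77.4, 85.0]
tcp_rot: [3.142, 0.0, 2.941]
ft_force: [-0.4, -0.2, -1.1]
opening: 0.207
grip_force: 30.0
```

Request:
jog_arm:
  targets:
    - {"turn":[0,0,0],"slide":[0,0,-0.5],"claw":5}
    - {"turn":[0,0,0],"slide":[0,0,-0.3],"claw":5}

```text
t: 20.23
eef_pos: [468.5, 77.4, 84.7]
tcp_rot: [3.141, 0.0, 2.941]
ft_force: [-3.2, -0.4, 10.6]
opening: 0.206
grip_force: 30.0
```

Request:
jog_arm:
  targets:
    - {"turn":[0,0,0],"slide":[0,0,0],"claw":30}
    - {"turn":[0,0,0],"slide":[0,0,0],"claw":45}
    - {"turn":[0,0,0],"slide":[0,0,0],"claw":55}
    - {"turn":[0,0,0],"slide":[0,0,0],"claw":55}

```text
t: 20.72
eef_pos: [468.5, 77.4, 84.2]
tcp_rot: [3.142, -0.0, 2.941]
ft_force: [0.8, 0.2, 0.1]
opening: 0.529
grip_force: 0.0
```

Request:
jog_arm:
  targets:
    - {"turn":[0,0,0],"slide":[0,0,15],"claw":60}
    - {"turn":[0,0,0],"slide":[0,0,35],"claw":60}
    - {"turn":[0,0,0],"slide":[0,0,50],"claw":60}
    - {"turn":[0,0,0],"slide":[0,0,50],"claw":60}
    - {"turn":[0,0,0],"slide":[21,-22,0],"claw":60}

```text
t: 21.35
eef_pos: [490.1, 56.0, 238.0]
tcp_rot: [3.14, 0.006, 2.943]
ft_force: [0.2, 1.0, -1.9]
opening: 0.597
grip_force: 0.0
```

Request:
jog_arm:
  targets:
    - {"turn":[0,0,0],"slide":[0,0,0],"claw":60}
    - {"turn":[0,0,0],"slide":[0,0,0],"claw":60}

```text
t: 21.6
eef_pos: [488.8, 55.6, 233.7]
tcp_rot: [-3.142, -0.001, 2.941]
ft_force: [-0.6, 0.1, -0.4]
opening: 0.6
grip_force: 0.0
```

```bash
python3 st.py; python3 - <<'E'
from h import *
c=read_camera("wrist"); a=rectify(c,470,77,100,50,5)
m=cv2.inRange(cv2.cvtColor(a,cv2.COLOR_BGR2HSV),(5,150,190),(22,255,255))
cs,_=cv2.findContours(m,0,2); k=max(cs,key=cv2.contourArea); (x,y),wh,an=cv2.minAreaRect(k); print(420+x/5,127-y/5,np.array(wh)/5,an)
s=read_camera("side")["frame"][180:380,200:420]
cv2.imwrite("pics/r7.png",np.hstack([cv2.resize(a,(390,390)),cv2.resize(s,(400,390))]))
E
```

```text
21.6 [488.84  55.56 233.73] [-1.8000e+02 -8.0000e-02  1.6849e+02] [-0.56  0.1  -0.44] [ 0.02  -0.006 -0.022]
468.70751953125 77.98162231445312 [49.58262024 18.75069122] 11.433680534362793
```

View pics/r7.png

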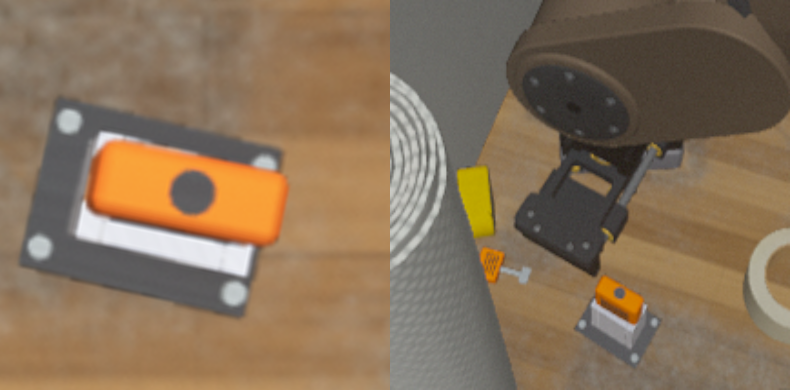

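The key stands upright in the stand. In the left view its top is at (192,192), i.e. world (468.7, 78.0), and it sits down on the rim as before. The arm is clear of everything, so I'm handing in.

```bash
python3 -c "
from cell import *
print(job_done())"
```

```text
the job is handed in; nothing more can be done
None
```

I turned the cam clockwise to its stop and let it spring back up, and it looked locked in the last close view; the key is upright and fully down in its stand, the arm is clear, and I handed the job in at about 22 s with no verdict returned.

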